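# Shut the cutter case and stack two more squarely on it

### The arm

A 7-joint arm with a two-finger parallel gripper is mounted at the origin on the work surface. World frame = base frame: x ahead of the robot, y to its left, z up, the work surface at z = 0. Lengths are in m, angles in rad, forces in N, time in s.
With the tool pointing down it reaches from about 0.425 to 0.95 m from the base axis. Payload 4.7 kg.
Tool frame: the origin (TCP) lies at the very end of the fingers, on their centre line; the grasp point (between the pads) lies 19 mm behind it; x points along the fingers, y is the direction in which the jaws open and shut, and the axes are right-handed (so a half turn about x gives the same grasp; the last joint's range is limited). The gripper opens to 85 mm and grips with 20 to 120 N. Pads are 22 mm wide; open, the fingers measure 114 mm over their backs; the gripper's body (76 mm by 85 mm) begins 54 mm behind the grasp point. The pads swing forward as they close: fully open they stand 13 mm farther back than shut.
Start: joints at [1.11, 0.469, -0.049, 1.532, 0.024, 1.141, -0.082], TCP at [0.283, -0.613, 0.231] pointing down, gripper open.
Joint ranges: [-2.59, 2.59], [-0.33, 1.99], [-1.39, 1.29], [0.1, 2.45], [-1.04, 4.18], [0.21, 1.99], [-2.66, 2.66]. Speed limits (rad/s): [2.57, 2.57, 3.14, 3.14, 3.14, 3.14, 3.14].

### API

Orientations are given as a 3x3 rotation matrix whose columns are the frame's x, y, z axes.
In Python, from workcell import status, vision, finish_job gives the robot as it stands.
- The arm moves only by the shell command python3 -m inch 'ROWS' [FORCE]. ROWS is JSON, a list of rows, each an object with "grip": the finger opening in mm, from 0 to 85.4; "delta_pos": the shift along the tool's x, y, z in mm, a list of three; "twist": the turn about the tool's x in units of 5 degrees (1.0 is 5 degrees). In form: [{"grip": grip, "delta_pos": [x, y, z], "twist": twist}, ...]. A call has 1 to 12 rows; each row shifts and turns the commanded pose from where the row before left it, along the tool's axes as they then stand; what a row does not reach is not made up. A row lasts 1/12 s, in which the tool goes at most 41.7 mm and 7.16 degrees, less where a joint would pass 70% of its speed; a pose out of reach is approached as far as the arm can. A call is refused whole if a number of a shift passes 41.7 or a number of a turn 1, either way. A call with a gripper value outside its range is refused whole. The fingers move at their own pace and stop on an object; FORCE is the grip in N (left out, the last holds). Time passes only in rows, so rows that do not move let the fingers close. It gives the time, the measured TCP pose, the force and the opening at its end, in the units of the state.
- status.observe(): the state, without advancing time (a new reading comes with each control period).
- vision.camera(name): name is "side" or "top" or "wrist"; returns a dict with "frame" (384x512x3 uint8, red, green, blue), "depth" (384x512 float32, m along the optical axis (not along the pixel's ray), 0 where there is no reading), "fx", "fy", "cx", "cy" (pixels), "rvec" (rotation vector, rad) and "tvec" (3), from world to camera coordinates, as OpenCV has them; the wrist camera has in their place "hand_eye" (4x4, takes a point from camera to tool coordinates, whose origin is the TCP and whose axes are the tool frame's). Camera axes: x right, y down, z forward; pixel columns grow to the right and rows downward; lengths in m; the calibration is good to about 2 mm. A picture is of the moment at which its call begins: read the wrist's pose just before it.
- finish_job(): hands the job in, once; it reports no verdict.
The state is a dict: "t": time; "joints": joint angles; "dq": joint speeds; "tau": joint torques, N m; "tool_pos": TCP position; "ee_rot": TCP orientation; "wrist_force": force on the tool from outside, world axes, zero at the start; "moment": the same for the moment, N m; "finger_gap": finger opening in m.
Only numpy, scipy, OpenCV 4.12 (cv2) and the standard library are available. Lean on these libraries where they do the work, as an engineer would, in place of code of your own. Each camera call takes 0.05 s, during which the arm holds its last target.

### The job

Push the lid of the big wooden cutter case shut, then stack the brown wooden case squarely in the middle of its lid and the smaller pale case squarely in the middle of the brown one, long sides all parallel. Set the cases down, do not drop them, and leave the blue case and the steel tin where they are.

Things in the scene. Friction and masses are not known exactly. Their poses are not given: they have to be found in the camera images.
- bottom_case: The big tan wooden cutter case, fixed to the table, its lid half open, blue lining and cutters inside. 130 (x) x 190 (y, its long side) x 46 mm tray; origin at the centre of its underside, on the table. The lid is hinged along its +x long side; brass catches on the -x side.
- lid (a joint): Angle of that lid in rad: 0 fully shut (it lies flat on the tray), grows as it opens; starts at 0.5 to 1.0. A stiff hinge: the lid stays where it is left, and pressing on its outer face near its free edge with 2 to 5 N moves it.
- hinge_line (a point): Middle of the lid's hinge line, on the tray's top edge, 46 mm above the table, fixed to the tray; x and y axes as the tray's. The hinge turns about y.
- lid_top (a point): Centre of the lid's outer face; it moves with the lid. The lid is a plain slab 130 x 190 mm, 14 mm thick, starting at the hinge line; z points out of the outer face, y along the hinge and long side. Shut, this point is 60 mm above the table, over the tray's centre.
- brown_case: Loose closed case of warm brown wood, 62 (x) x 150 (y, its long side) x 44 mm high, about 0.4 kg, two small brass catches on the -x side. Origin at the centre of its underside; z up.
- brown_top (a point): Centre of the brown case's top face, 44 mm above its underside; axes as the case's.
- pale_case: Loose closed case of pale plywood, the smallest one, 56 (x) x 120 (y, its long side) x 36 mm high, about 0.26 kg, two small brass catches. Origin at the centre of its underside; z up.
- blue_case: Bystander: blue plastic case, 90 x 130 x 40 mm. Origin at the centre of its underside. Leave alone.
- tin: Bystander: round steel tin, 88 mm across, 46 mm high. Origin at the centre of its underside. Leave alone.

How it is judged:
By the outcome, as a careful person would: the job done as asked, in the order asked, and still so for the second after the job is handed in, with the robot touching nothing.
It also fails if it takes over 72 s, if anything falls off the work surface, if the arm or the gripper's body presses on something with over 40 N, if the wrist force passes 120 N, or if a joint passes its speed limit or range.

## Working session

There is one attempt and no reset: what is moved stays moved. The work goes in short steps, Python scripts to look and compute and a shell command to move; the robot and the scene stay as the last step left them, time stands still between calls to the robot, and variables do not carry over. Pictures are saved under pics/ and viewed, and the job is handed in when it is done.

```bash
mkdir -p pics; ls; cat > h.py <<'E'
import numpy as np, cv2
from workcell import status, vision
def cam(n):
    s=status.observe(); c=vision.camera(n)
    if n=='wrist':
        T=np.eye(4);T[:3,:3]=s['ee_rot'];T[:3,3]=s['tool_pos']
        M=T@np.array(c['hand_eye'])
    else:
        R=cv2.Rodrigues(np.array(c['rvec'],float))[0]; t=np.array(c['tvec'],float).ravel()
        M=np.eye(4);M[:3,:3]=R.T;M[:3,3]=-R.T@t
    c['M']=M; return c
def cloud(c):
    d=c['depth'];v,u=np.mgrid[:d.shape[0],:d.shape[1]]
    P=np.stack([(u-c['cx'])/c['fx']*d,(v-c['cy'])/c['fy']*d,d],-1)
    W=P@c['M'][:3,:3].T+c['M'][:3,3]; W[d==0]=np.nan; return W
def plane(c,u,v,z):
    r=c['M'][:3,:3]@np.array([(u-c['cx'])/c['fx'],(v-c['cy'])/c['fy'],1]);o=c['M'][:3,3]
    return o+r*(z-o[2])/r[2]
def save(c,n): cv2.imwrite('pics/'+n+'.png',cv2.cvtColor(c['frame'],cv2.COLOR_RGB2BGR))
E
python3 - <<'E'
from h import *
import pickle
s=status.observe();print(s)
for n in ['top','side']:
    c=cam(n);save(c,n+'0');pickle.dump(c,open(n+'0.pkl','wb'));print(n,c['M'].round(3),c['fx'])
E
```

```text
pics
{'t': 0.0, 'joints': array([ 1.11006328,  0.46944748, -0.04860378,  1.53372604,  0.0240848 ,
        1.14098994, -0.08228824]), 'dq': array([ 0.00111864, -0.00071888,  0.00151013,  0.00132706,  0.00137825,
        0.00244428,  0.00188304]), 'tau': array([ 4.29783477e-04, -5.10304499e+01, -4.64694668e-02, -2.37709647e+01,
        1.07455981e-02,  7.57559988e-03, -9.44908919e-06]), 'tool_pos': array([ 0.2822789 , -0.61248269,  0.23024378]), 'ee_rot': array([[-8.81805583e-04,  4.18576841e-01, -9.08180957e-01],
       [ 1.77926634e-03, -9.08179216e-01, -4.18577766e-01],
       [-9.99998028e-01, -1.98500002e-03,  5.60778178e-05]]), 'wrist_force': array([ 0.23215742,  0.7570715 , -0.05273812]), 'moment': array([0.01667703, 0.0035169 , 0.00052014]), 'finger_gap': 0.0853317092160198}
top [[ 0.001 -0.996  0.087  0.521]
 [-0.999 -0.005 -0.048  0.019]
 [ 0.048 -0.087 -0.995  0.835]
 [ 0.     0.     0.     1.   ]] 364.9301491275675
side [[-0.969 -0.136  0.208  0.355]
 [-0.249  0.535 -0.808  0.875]
 [-0.001 -0.834 -0.552  0.67 ]
 [ 0.     0.     0.     1.   ]] 422.02186799162075
```

View pics/top0.png

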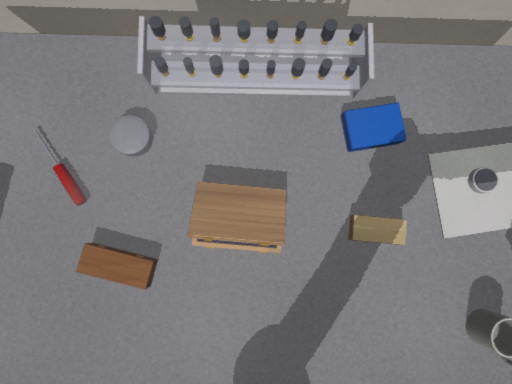

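View pics/side0.png

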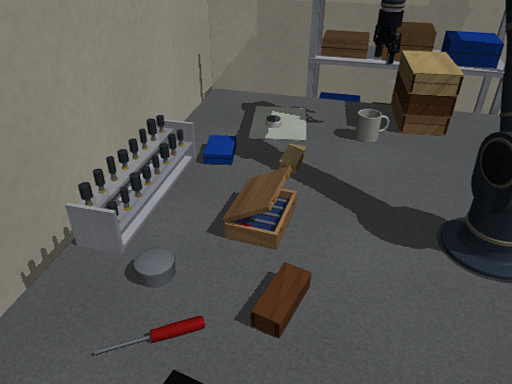

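The top view shows the big case at (238,217), brown at (115,265), pale at (379,229, partly in shadow), the blue case at (375,127) and the tin at (130,135). The side view confirms the lid is half open. Next I measure them.

```bash
cat >> h.py <<'E'
def rect(c,W,win,zlo,zhi,zt,sat=None):
    u0,u1,v0,v1=win
    m=np.zeros(W.shape[:2],np.uint8); m[v0:v1,u0:u1]=1
    m&=((W[...,2]>zlo)&(W[...,2]<zhi)).astype(np.uint8)
    k=cv2.connectedComponentsWithStats(m); i=1+np.argmax(k[2][1:,4]); m=(k[1]==i)
    cs=max(cv2.findContours(m.astype(np.uint8),0,1)[0],key=len)[:,0]
    P=np.array([plane(c,u,v,zt)[:2] for u,v in cs])
    (cx,cy),(w,h),a=cv2.minAreaRect((P*1000).astype(np.float32))
    yaw=a if h>w else a+90   # direction of long side relative to y
    if h<w: w,h=h,w; yaw=a-90
    yaw=(yaw+90)%180-90
    return dict(c=(round(cx,1),round(cy,1)),wh=(round(w,1),round(h,1)),yaw=round(yaw,2),z=round(1000*float(np.nanmedian(W[...,2][m])),1),n=int(m.sum()))
E
python3 - <<'E'
from h import *
import pickle
c=pickle.load(open('top0.pkl','rb'));W=cloud(c)
print('table',np.nanmedian(W[300:380,50:200,2]))
for n,w,z in [('brown',(65,170,230,300),44),('pale',(340,415,200,260),36),('blue',(335,412,95,160),40),('tin',(100,160,105,165),46)]:
    print(n,rect(c,W,w,z/1000-.012,z/1000+.012,z/1000))
print('big',rect(c,W,(180,300,170,265),.025,.3,.046))
for v in range(180,256,6): print(v,[W[v,u].round(3).tolist() for u in (205,240,275)])
E
```

```text
table 0.00032917314948988086
brown {'c': (442.9, 295.7), 'wh': (64.5, 152.4), 'yaw': -14.46, 'z': 44.0, 'n': 2242}
pale {'c': (519.8, -271.9), 'wh': (56.8, 122.7), 'yaw': -5.36, 'z': 36.3, 'n': 1384}
blue {'c': (752.0, -266.5), 'wh': (92.4, 133.2), 'yaw': 10.01, 'z': 40.0, 'n': 2257}
tin {'c': (723.6, 275.6), 'wh': (85.3, 86.3), 'yaw': -88.36, 'z': 44.6, 'n': 1276}
big {'c': (545.2, 39.3), 'wh': (139.9, 208.6), 'yaw': -4.92, 'z': 91.9, 'n': 5784}
180 [[0.631, 0.116, -0.001], [0.632, 0.036, -0.003], [0.633, -0.045, -0.0]]
186 [[0.61, 0.108, 0.062], [0.611, 0.035, 0.058], [0.618, -0.045, 0.003]]
192 [[0.596, 0.107, 0.073], [0.597, 0.034, 0.068], [0.598, -0.04, 0.065]]
198 [[0.583, 0.106, 0.08], [0.584, 0.034, 0.075], [0.585, -0.039, 0.072]]
204 [[0.571, 0.105, 0.085], [0.571, 0.034, 0.082], [0.572, -0.039, 0.078]]
210 [[0.558, 0.104, 0.094], [0.558, 0.034, 0.091], [0.559, -0.038, 0.084]]
216 [[0.546, 0.103, 0.101], [0.546, 0.033, 0.096], [0.546, -0.038, 0.093]]
222 [[0.533, 0.102, 0.107], [0.534, 0.033, 0.104], [0.534, -0.037, 0.1]]
228 [[0.522, 0.101, 0.114], [0.522, 0.033, 0.111], [0.522, -0.037, 0.107]]
234 [[0.51, 0.1, 0.12], [0.51, 0.033, 0.116], [0.51, -0.036, 0.115]]
240 [[0.498, 0.101, 0.111], [0.498, 0.033, 0.118], [0.499, -0.036, 0.121]]
246 [[0.484, 0.108, 0.046], [0.484, 0.034, 0.047], [0.482, -0.044, 0.014]]
252 [[0.468, 0.113, 0.003], [0.468, 0.035, -0.0], [0.471, -0.041, 0.047]]
```

```bash
python3 - <<'E'
from h import *
import pickle
c=pickle.load(open('top0.pkl','rb'));W=cloud(c)
P=W[192:236,198:280].reshape(-1,3)
P=P[P[:,2]>.05]
for _ in range(4):
    A=np.c_[P[:,:2],np.ones(len(P))];k=np.linalg.lstsq(A,P[:,2],rcond=None)[0];r=P[:,2]-A@k;P=P[abs(r)<.004]
print(k,len(P),r.std());g=k[:2]
yaw=np.arctan2(-g[1],-g[0]);print('yaw',np.degrees(yaw),'lid',np.hypot(*g),np.arctan(np.hypot(*g)))
# tray via lower front top rim: points 40..52mm z
m=(abs(W[...,2]-.046)<.005);m[:236]=0;m[262:]=0;m[:,:180]=0;m[:,300:]=0
# lid contour in lid frame
ex=np.array([np.cos(yaw),np.sin(yaw)]);ey=np.array([-ex[1],ex[0]])
Q=W[170:265,180:300].reshape(-1,3);A=np.c_[Q[:,:2],np.ones(len(Q))];ok=(abs(A@k-Q[:,2])<.005)&(Q[:,2]>.048)
Q=Q[ok];a=Q[:,:2]@ex;b=Q[:,:2]@ey
for f in (0,.5,1,2,98,99,99.5,100):print(f,np.percentile(a,f).round(4),np.percentile(b,f).round(4))
i=a.argmax();print(Q[a>np.percentile(a,99)].mean(0),Q[a<np.percentile(a,1)].mean(0))
# by wood colour: lowest/hinge edge
T=W[m];print(len(T),(T[:,:2]@ex).min(),(T[:,:2]@ex).max(),(T[:,:2]@ey).min(),(T[:,:2]@ey).max())
im=cv2.resize(c['frame'][160:270,170:310],None,fx=5,fy=5,interpolation=cv2.INTER_CUBIC);cv2.imwrite('pics/z.png',im[...,::-1])
E
```

```text
[-0.56182315  0.04751271  0.40190574] 3588 0.001192663497224388
yaw -4.833933048038047 lid 0.5638286201359904 0.5133981655115256
0 0.4913 -0.012
0.5 0.4938 -0.0109
1 0.4945 -0.0097
2 0.4955 -0.0078
98 0.6058 0.1739
99 0.607 0.1757
99.5 0.6076 0.1768
100 0.6085 0.178
[0.61295918 0.03643494 0.05864969] [0.49819897 0.0351291  0.11974098]
433 0.46980131518775525 0.4875764804617638 -0.011687456469320722 0.17797830050592894
```

View pics/z.png

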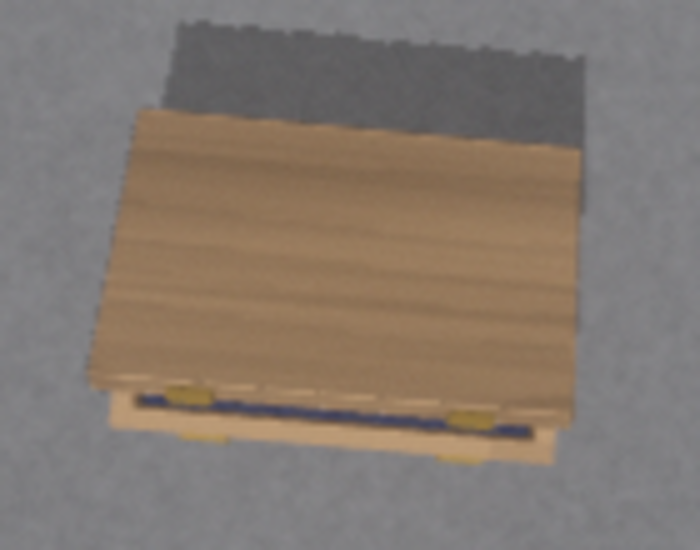

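```bash
python3 -m inch '[{"grip":0,"delta_pos":[0,-21,-19.7],"twist":0},{"grip":0,"delta_pos":[0,-21,-19.7],"twist":0},{"grip":0,"delta_pos":[0,-21,-19.7],"twist":0},{"grip":0,"delta_pos":[0,-21,-19.7],"twist":0},{"grip":0,"delta_pos":[0,-21,-19.7],"twist":0},{"grip":0,"delta_pos":[0,-21,-19.7],"twist":0},{"grip":0,"delta_pos":[0,-21,-19.7],"twist":0},{"grip":0,"delta_pos":[0,-21,-19.7],"twist":0},{"grip":0,"delta_pos":[0,-21,-19.7],"twist":0},{"grip":0,"delta_pos":[0,-21,-19.7],"twist":0},{"grip":0,"delta_pos":[0,-21,-19.7],"twist":0},{"grip":0,"delta_pos":[0,-21,-19.7],"twist":0}]' 40
python3 -m inch '[{"grip":0,"delta_pos":[0,-21,-19.7],"twist":0},{"grip":0,"delta_pos":[0,-21,-19.7],"twist":0},{"grip":0,"delta_pos":[0,-21,-19.7],"twist":0},{"grip":0,"delta_pos":[0,-21,-19.7],"twist":0},{"grip":0,"delta_pos":[0,-21,-19.7],"twist":0},{"grip":0,"delta_pos":[0,-21,-19.7],"twist":0},{"grip":0,"delta_pos":[0,-21,-19.7],"twist":0},{"grip":0,"delta_pos":[0,-21,-19.7],"twist":0},{"grip":0,"delta_pos":[0,-21,-19.7],"twist":0},{"grip":0,"delta_pos":[0,-21,-19.7],"twist":0},{"grip":0,"delta_pos":[0,-21,-19.7],"twist":0},{"grip":0,"delta_pos":[0,-21,-19.7],"twist":0}]' 
python3 -m inch '[{"grip":0,"delta_pos":[0,0,0],"twist":-1},{"grip":0,"delta_pos":[0,0,0],"twist":-1},{"grip":0,"delta_pos":[0,0,0],"twist":-1},{"grip":0,"delta_pos":[0,0,0],"twist":-1},{"grip":0,"delta_pos":[0,0,0],"twist":-1},{"grip":0,"delta_pos":[0,0,0],"twist":-1},{"grip":0,"delta_pos":[0,0,0],"twist":-1},{"grip":0,"delta_pos":[0,0,0],"twist":-1},{"grip":0,"delta_pos":[0,0,0],"twist":-1},{"grip":0,"delta_pos":[0,0,0],"twist":-1},{"grip":0,"delta_pos":[0,0,0],"twist":-1},{"grip":0,"delta_pos":[0,0,0],"twist":-1}]' 
python3 -c "
from workcell import status
s=status.observe();print(s['joints'].round(3),s['ee_rot'].round(4))"
```

```text
t: 1.1
tool_pos: [0.3917, -0.2837, 0.2311]
ee_rot: [[-0.001, 0.418, -0.908], [0.0, -0.908, -0.418], [-1.0, -0.0, 0.0]]
wrist_force: [0.8, 1.0, 0.4]
finger_gap: -0.0001
t: 2.1
tool_pos: [0.501, 0.0438, 0.2311]
ee_rot: [[-0.0, 0.418, -0.908], [-0.0, -0.908, -0.418], [-1.0, 0.0, 0.001]]
wrist_force: [0.7, -0.5, 0.1]
finger_gap: 0.0003
t: 3.1
tool_pos: [0.5007, 0.0424, 0.2309]
ee_rot: [[-0.001, 0.996, -0.087], [-0.0, -0.087, -0.996], [-1.0, -0.001, 0.0]]
wrist_force: [-0.3, 0.2, -0.2]
finger_gap: 0.0003
[ 0.371  0.246 -0.632  1.907  0.168  1.041 -0.419] [[-7.000e-04  9.962e-01 -8.740e-02]
 [-2.000e-04 -8.740e-02 -9.962e-01]
 [-1.000e+00 -7.000e-04  3.000e-04]]
```

```bash
python3 -m inch '[{"grip":0,"delta_pos":[15,0,0],"twist":0},{"grip":0,"delta_pos":[20,0,0],"twist":0},{"grip":0,"delta_pos":[20,0,0],"twist":0},{"grip":0,"delta_pos":[20,0,0],"twist":0},{"grip":0,"delta_pos":[15,0,0],"twist":0},{"grip":0,"delta_pos":[10,0,0],"twist":0},{"grip":0,"delta_pos":[5,0,0],"twist":0},{"grip":0,"delta_pos":[5,0,0],"twist":0},{"grip":0,"delta_pos":[4,0,0],"twist":0},{"grip":0,"delta_pos":[4,0,0],"twist":0},{"grip":0,"delta_pos":[4,0,0],"twist":0},{"grip":0,"delta_pos":[4,0,0],"twist":0}]' 
python3 -m inch '[{"grip":0,"delta_pos":[4,0,0],"twist":0},{"grip":0,"delta_pos":[4,0,0],"twist":0},{"grip":0,"delta_pos":[4,0,0],"twist":0},{"grip":0,"delta_pos":[4,0,0],"twist":0},{"grip":0,"delta_pos":[4,0,0],"twist":0},{"grip":0,"delta_pos":[4,0,0],"twist":0}]'
```

```text
t: 4.1
tool_pos: [0.5018, 0.0427, 0.1056]
ee_rot: [[0.002, 0.996, -0.092], [0.0, -0.092, -0.996], [-1.0, 0.002, -0.0]]
wrist_force: [0.1, 0.8, 2.1]
finger_gap: 0.0002
t: 4.6
tool_pos: [0.5009, 0.0425, 0.0808]
ee_rot: [[-0.0, 0.996, -0.092], [-0.0, -0.092, -0.996], [-1.0, -0.0, 0.0]]
wrist_force: [-1.2, -0.8, 2.6]
finger_gap: 0.0
```

Lid moving at ~2–3 N; press on to shut.

```bash
python3 -m inch '[{"grip":0,"delta_pos":[4,0,0],"twist":0},{"grip":0,"delta_pos":[4,0,0],"twist":0},{"grip":0,"delta_pos":[4,0,0],"twist":0},{"grip":0,"delta_pos":[3,0,0],"twist":0},{"grip":0,"delta_pos":[2,0,0],"twist":0},{"grip":0,"delta_pos":[2,0,0],"twist":0},{"grip":0,"delta_pos":[0,0,0],"twist":0}]'
python3 -m inch '[{"grip":0,"delta_pos":[1,0,0],"twist":0},{"grip":0,"delta_pos":[0,0,0],"twist":0}]'
```

```text
t: 5.18
tool_pos: [0.501, 0.0426, 0.0619]
ee_rot: [[0.0, 0.996, -0.092], [0.0, -0.092, -0.996], [-1.0, 0.0, -0.0]]
wrist_force: [1.0, -0.1, -0.1]
finger_gap: -0.0
t: 5.35
tool_pos: [0.5013, 0.0426, 0.0613]
ee_rot: [[0.001, 0.996, -0.092], [0.0, -0.092, -0.996], [-1.0, 0.001, -0.0]]
wrist_force: [-0.1, 1.1, -0.1]
finger_gap: -0.0001
```

```bash
python3 -m inch '[{"grip":0,"delta_pos":[1,0,0],"twist":0},{"grip":0,"delta_pos":[1,0,0],"twist":0},{"grip":0,"delta_pos":[0,0,0],"twist":0}]'
python3 -m inch '[{"grip":0,"delta_pos":[1,0,0],"twist":0},{"grip":0,"delta_pos":[0,0,0],"twist":0}]'
python3 -m inch '[{"grip":0,"delta_pos":[-20,0,0],"twist":0},{"grip":0,"delta_pos":[-40,0,0],"twist":0},{"grip":0,"delta_pos":[-40,0,0],"twist":0},{"grip":0,"delta_pos":[-40,0,0],"twist":0},{"grip":85,"delta_pos":[0,0,0],"twist":0}]'
```

```text
t: 5.6
tool_pos: [0.5013, 0.0426, 0.06]
ee_rot: [[0.001, 0.996, -0.092], [-0.001, -0.092, -0.996], [-1.0, 0.001, 0.001]]
wrist_force: [-2.4, -0.5, 7.1]
finger_gap: 0.0001
t: 5.77
tool_pos: [0.5013, 0.0426, 0.0599]
ee_rot: [[0.001, 0.996, -0.092], [-0.001, -0.092, -0.996], [-1.0, 0.001, 0.001]]
wrist_force: [-4.5, -0.8, 15.2]
finger_gap: 0.0002
t: 6.18
tool_pos: [0.5058, 0.0439, 0.2059]
ee_rot: [[0.015, 0.996, -0.092], [0.001, -0.092, -0.996], [-1.0, 0.015, -0.002]]
wrist_force: [1.5, 0.5, 0.2]
finger_gap: 0.0107
```

```bash
python3 -m inch '[{"grip":85,"delta_pos":[0,-8,-24.7],"twist":0},{"grip":85,"delta_pos":[0,-8,-24.7],"twist":0},{"grip":85,"delta_pos":[0,-8,-24.7],"twist":0},{"grip":85,"delta_pos":[0,-8,-24.7],"twist":0},{"grip":85,"delta_pos":[0,-8,-24.7],"twist":0},{"grip":85,"delta_pos":[0,-8,-24.7],"twist":0},{"grip":85,"delta_pos":[0,-8,-24.7],"twist":0},{"grip":85,"delta_pos":[0,-8,-24.7],"twist":0},{"grip":85,"delta_pos":[0,-8,-24.7],"twist":0},{"grip":85,"delta_pos":[0,-8,-24.7],"twist":0},{"grip":85,"delta_pos":[0,0,0],"twist":0.92},{"grip":85,"delta_pos":[0,0,0],"twist":0.92}]'
python3 -m inch '[{"grip":85,"delta_pos":[0,0,0],"twist":0},{"grip":85,"delta_pos":[0,0,0],"twist":0},{"grip":85,"delta_pos":[0,0,0],"twist":0}]'
python3 - <<'E'
from h import *
c=cam('wrist');save(c,'w1');c2=cam('top');save(c2,'top1')
import pickle;pickle.dump((c,c2),open('s1.pkl','wb'))
print(status.observe()['tool_pos'],c['hand_eye'])
E
```

```text
t: 7.18
tool_pos: [0.4431, 0.298, 0.1982]
ee_rot: [[-0.0, 0.968, -0.25], [0.001, -0.25, -0.968], [-1.0, -0.0, -0.001]]
wrist_force: [0.3, -0.4, -1.4]
finger_gap: 0.0849
t: 7.43
tool_pos: [0.4441, 0.2956, 0.1982]
ee_rot: [[0.0, 0.969, -0.249], [-0.0, -0.249, -0.969], [-1.0, 0.0, 0.0]]
wrist_force: [-0.7, -0.3, -0.5]
finger_gap: 0.0851
[0.44417182 0.29547643 0.19825744] [[-1.64032014e-04 -3.14489588e-01  9.49260908e-01 -1.43128232e-01]
 [ 9.99999897e-01  3.50228892e-04  2.88830325e-04  1.68078289e-04]
 [-4.23292727e-04  9.49260858e-01  3.14489498e-01 -7.91805671e-02]
 [ 0.00000000e+00  0.00000000e+00  0.00000000e+00  1.00000000e+00]]
```

View pics/w1.png

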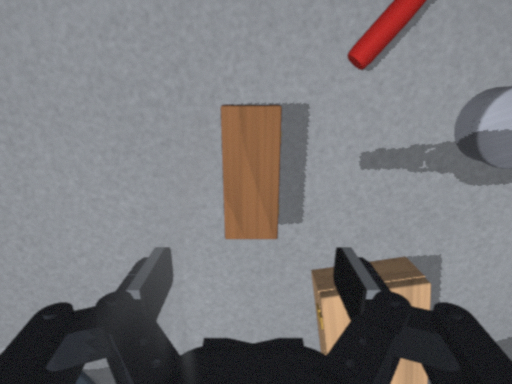

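View pics/top1.png

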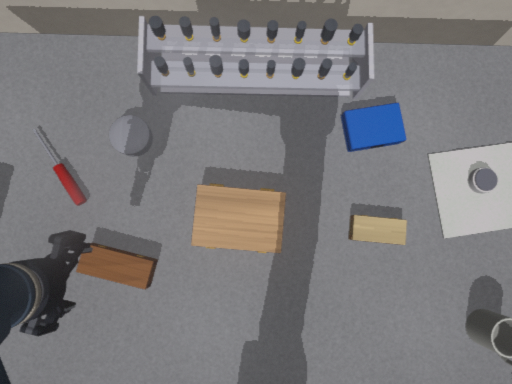

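Wrist view: brown case at (225–280, 105–240) nearly aligned with the image columns. Top view: lid shut, outline (195–284, 186–252). Measuring.

```bash
python3 - <<'E'
from h import *
import pickle
c,t=pickle.load(open('s1.pkl','rb'));W=cloud(c)
print('wrist brown',rect(c,W,(190,310,80,245),.032,.056,.044),'table',np.nanmedian(W[0:90,50:200,2]))
V=cloud(t)
print('top lid',rect(t,V,(180,300,170,265),.052,.07,.06))
print('top pale',rect(t,V,(340,415,200,260),.024,.05,.036))
# colour-based brown in wrist
hsv=cv2.cvtColor(c['frame'],cv2.COLOR_RGB2HSV);m=((hsv[...,1]>90)).astype(np.uint8);m[:,:190]=0;m[:,310:]=0;m[245:]=0
cs=max(cv2.findContours(m,0,1)[0],key=len)[:,0];P=np.array([plane(c,u,v,.044)[:2] for u,v in cs])*1000
print(cv2.minAreaRect(P.astype(np.float32)))
E
```

```text
wrist brown {'c': (442.1, 296.2), 'wh': (62.0, 148.4), 'yaw': -14.38, 'z': 44.5, 'n': 7634} table 0.0004510376210618283
top lid {'c': (542.8, 37.4), 'wh': (135.0, 189.5), 'yaw': -4.82, 'z': 60.2, 'n': 5508}
top pale {'c': (519.6, -271.8), 'wh': (57.0, 122.9), 'yaw': -5.29, 'z': 36.4, 'n': 1387}
((442.56146240234375, 296.0491943359375), (148.37103271484375, 60.98883056640625), 75.62977600097656)
```

```bash
python3 -m inch '[{"grip":85,"delta_pos":[10,-1.9,0],"twist":0},{"grip":85,"delta_pos":[25,0,0],"twist":0},{"grip":85,"delta_pos":[30,0,0],"twist":0},{"grip":85,"delta_pos":[30,0,0],"twist":0},{"grip":85,"delta_pos":[25,0,0],"twist":0},{"grip":85,"delta_pos":[20,0,0],"twist":0},{"grip":85,"delta_pos":[15,0,0],"twist":0},{"grip":85,"delta_pos":[12,0,0],"twist":0},{"grip":85,"delta_pos":[10,0,0],"twist":0},{"grip":85,"delta_pos":[8,0,0],"twist":0},{"grip":85,"delta_pos":[3,0,0],"twist":0},{"grip":85,"delta_pos":[0,0,0],"twist":0}]'
python3 -m inch '[{"grip":72,"delta_pos":[0,0,0],"twist":0},{"grip":66,"delta_pos":[0,0,0],"twist":0},{"grip":55,"delta_pos":[0,0,0],"twist":0},{"grip":55,"delta_pos":[0,0,0],"twist":0},{"grip":55,"delta_pos":[0,0,0],"twist":0},{"grip":55,"delta_pos":[0,0,0],"twist":0}]' 60
```

```text
t: 8.53
tool_pos: [0.4421, 0.2963, 0.0099]
ee_rot: [[-0.0, 0.968, -0.25], [-0.0, -0.25, -0.968], [-1.0, -0.0, 0.0]]
wrist_force: [0.8, 0.2, -0.5]
finger_gap: 0.085
t: 9.03
tool_pos: [0.4426, 0.2968, 0.0114]
ee_rot: [[0.001, 0.968, -0.25], [0.001, -0.25, -0.968], [-1.0, 0.001, -0.001]]
wrist_force: [-1.1, -0.3, 6.5]
finger_gap: 0.0615
```

```bash
python3 -m inch '[{"grip":55,"delta_pos":[-5,0,0],"twist":0},{"grip":55,"delta_pos":[-10,0,0],"twist":0},{"grip":55,"delta_pos":[-20,0,0],"twist":0},{"grip":55,"delta_pos":[-30,0,0],"twist":0},{"grip":55,"delta_pos":[-30,0,0],"twist":0},{"grip":55,"delta_pos":[-30,0,0],"twist":0},{"grip":55,"delta_pos":[-20,0,0],"twist":0},{"grip":55,"delta_pos":[-10,0,0],"twist":0},{"grip":55,"delta_pos":[-5,0,0],"twist":0},{"grip":55,"delta_pos":[0,0,0],"twist":0},{"grip":55,"delta_pos":[0,0,0],"twist":0}]'
python3 - <<'E'
from h import *
c=cam('wrist');save(c,'w2');c2=cam('side');save(c2,'side2')
import pickle;pickle.dump(c,open('s2.pkl','wb'))
E
```

```text
t: 9.95
tool_pos: [0.4415, 0.2955, 0.1691]
ee_rot: [[-0.002, 0.968, -0.25], [-0.002, -0.25, -0.968], [-1.0, -0.001, 0.002]]
wrist_force: [0.2, -0.2, -4.1]
finger_gap: 0.0609
```

View pics/w2.png

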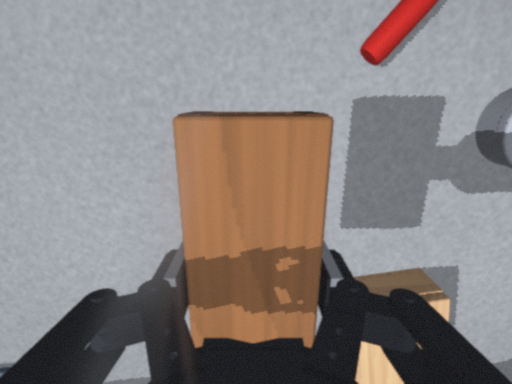

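View pics/side2.png

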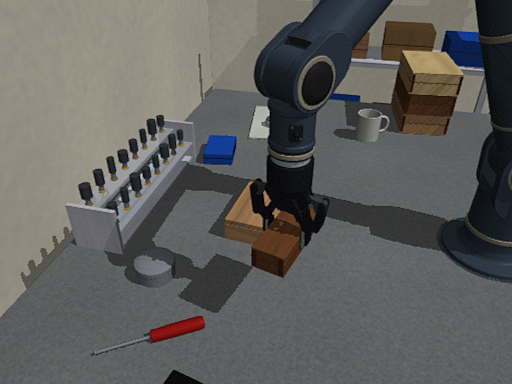

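The held case (175–332, 112–345) looks level and centred. I work out its pose in the tool frame.

```bash
cat >> h.py <<'E'
def held(c,hue,L):
    # cloud in tool frame
    d=c['depth'];v,u=np.mgrid[:384,:512]
    P=np.stack([(u-c['cx'])/c['fx']*d,(v-c['cy'])/c['fy']*d,d],-1)
    H=np.array(c['hand_eye']);T=P@H[:3,:3].T+H[:3,3]
    hsv=cv2.cvtColor(c['frame'],cv2.COLOR_RGB2HSV)
    m=(hsv[...,1]>hue)&(d>0)&(abs(T[...,1])<.04)&(T[...,0]>-.06)&(T[...,0]<0.03)
    m[345:]=0
    Q=T[m]
    for _ in range(5):
        A=np.c_[Q[:,1:],np.ones(len(Q))];k=np.linalg.lstsq(A,Q[:,0],rcond=None)[0];r=Q[:,0]-A@k;Q=Q[abs(r)<max(.0025,1*r.std())]
    z=Q[:,2]
    print('top plane x=',k.round(4),'n',len(Q),'z range',np.percentile(z,[.5,99.5]).round(4))
    # centre line across y as function of z
    zs=[];mid=[];wid=[]
    for a in np.arange(np.percentile(z,2),np.percentile(z,98),.003):
        s=Q[abs(z-a)<.0015]
        if len(s)>20: zs.append(a);mid.append((s[:,1].max()+s[:,1].min())/2);wid.append(np.ptp(s[:,1]))
    p=np.polyfit(zs,mid,1);print('centre line dy/dz',p[0].round(4),'deg',np.degrees(p[0]).round(2),'y at z=0',p[1].round(4),'width',np.median(wid).round(4))
    far=z.max();print('centre z',far-L/2)
E
python3 - <<'E'
from h import *
import pickle
c=pickle.load(open('s2.pkl','rb'));held(c,90,.150)
E
```

```text
top plane x= [ 0.0006 -0.0024 -0.0331] n 31549 z range [-0.0733  0.0331]
centre line dy/dz -0.0013 deg -0.08 y at z=0 0.0002 width 0.0605
centre z -0.03817283825727165
```

```bash
python3 - <<'E'
from h import *
import pickle
_,t=pickle.load(open('s1.pkl','rb'));V=cloud(t)
ya=np.radians(-4.83);ex=np.array([np.cos(ya),np.sin(ya)]);ey=np.array([-ex[1],ex[0]])
for u in (210,225,240,255,270):
    g=[]
    for v in list(range(180,192))+list(range(243,262)):
        p=plane(t,u,v,.06)[:2]; g.append((v,round(float(p@ex*1000),1),round(float(V[v,u,2]*1000)),tuple(int(x) for x in t['frame'][v,u])))
    print(u,*g,sep='\n ') if u in(210,240) else None
im=cv2.resize(t['frame'][165:275,180:300],None,fx=5,fy=5,interpolation=cv2.INTER_NEAREST);cv2.imwrite('pics/z2.png',im[...,::-1])
E
```

```text
210
 (180, 613.0, 0, (96, 95, 96))
 (181, 610.9, -1, (97, 96, 97))
 (182, 608.7, 1, (99, 97, 95))
 (183, 606.6, 45, (107, 93, 75))
 (184, 604.5, 49, (120, 98, 67))
 (185, 602.3, 54, (129, 105, 76))
 (186, 600.2, 62, (177, 145, 113))
 (187, 598.1, 61, (176, 144, 111))
 (188, 596.0, 61, (174, 143, 110))
 (189, 593.8, 59, (173, 142, 109))
 (190, 591.7, 60, (175, 144, 112))
 (191, 589.6, 59, (171, 140, 108))
 (243, 480.5, 59, (177, 144, 111))
 (244, 478.5, 63, (180, 147, 114))
 (245, 476.4, 58, (179, 148, 114))
 (246, 474.3, 62, (178, 147, 111))
 (247, 472.3, 56, (168, 138, 90))
 (248, 470.2, 56, (154, 136, 108))
 (249, 468.1, 1, (135, 132, 130))
 (250, 466.1, 1, (133, 131, 134))
 (251, 464.0, 2, (133, 131, 134))
 (252, 461.9, 0, (132, 131, 133))
 (253, 459.9, 0, (134, 131, 133))
 (254, 457.8, -1, (132, 131, 132))
 (255, 455.8, 0, (133, 132, 134))
 (256, 453.7, 0, (134, 132, 134))
 (257, 451.6, 2, (133, 132, 133))
 (258, 449.6, 0, (135, 133, 135))
 (259, 447.5, 1, (134, 133, 134))
 (260, 445.5, -1, (133, 132, 134))
 (261, 443.4, -1, (131, 130, 132))Traceback (most recent call last):
  File "<stdin>", line 8, in <module>
ValueError: cannot convert float NaN to integer
```

```bash
python3 - <<'E'
from h import *
import pickle
_,t=pickle.load(open('s1.pkl','rb'));g=cv2.GaussianBlur(t['frame'],(1,1),0).astype(float).mean(2) if 0 else t['frame'].astype(float)
ya=np.radians(-4.83);ex=np.array([np.cos(ya),np.sin(ya)]);ey=np.array([-ex[1],ex[0]])
sat=g[...,0]-g[...,2]; R=g[...,0]
for u in range(200,282,8):
    s=R[176:196,u]; i=np.argmax(np.diff(s)); v0=176+i+.5
    q=sat[236:262,u]; j=np.argmin(np.diff(q)); v1=236+j+.5
    print(u,v0,v1,(plane(t,u,v0,.06)[:2]@ex*1000).round(1),(plane(t,u,v1,.06)[:2]@ex*1000).round(1), (plane(t,u,v1,.046)[:2]@ex*1000).round(1))
for v in range(192,244,8):
    q=sat[v]; a=185+np.argmax(np.diff(q[185:205]))+.5; b=270+np.argmin(np.diff(q[270:295]))+.5
    print(v,a,b,(plane(t,a,v,.06)[:2]@ey*1000).round(1),(plane(t,b,v,.06)[:2]@ey*1000).round(1))
im=cv2.resize(t['frame'][165:275,180:300],None,fx=5,fy=5,interpolation=cv2.INTER_NEAREST);cv2.imwrite('pics/z2.png',im[...,::-1])
E
```

```text
200 184.5 245.5 601.5 473.6 472.8
208 185.5 247.5 600.9 470.9 470.0
216 183.5 247.5 606.7 472.3 471.5
224 186.5 247.5 601.8 473.7 472.9
232 187.5 248.5 601.3 473.0 472.2
240 188.5 249.5 600.7 472.3 471.5
248 188.5 250.5 602.2 471.6 470.8
256 189.5 250.5 601.6 473.0 472.2
264 190.5 252.5 601.0 470.2 469.4
272 191.5 252.5 600.4 471.6 470.8
280 191.5 252.5 602.0 473.0 472.2
192 196.5 285.5 176.3 -12.2
200 195.5 284.5 176.6 -11.4
208 194.5 284.5 177.0 -12.8
216 193.5 283.5 177.4 -12.1
224 192.5 282.5 177.7 -11.3
232 191.5 282.5 178.1 -12.7
240 190.5 281.5 178.4 -12.0
```

View pics/z2.png

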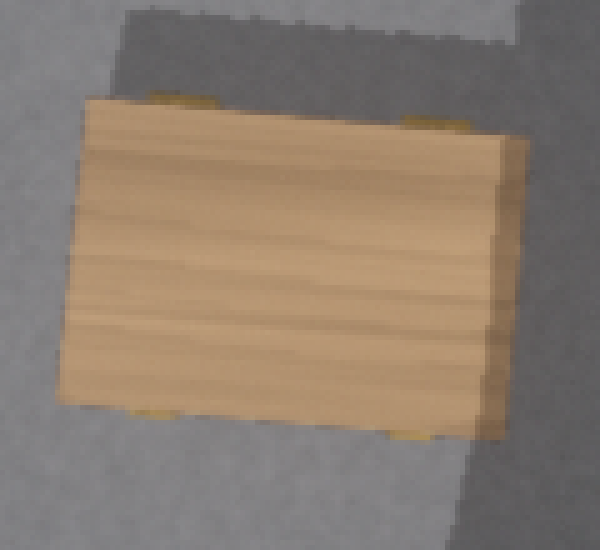

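```bash
python3 -m inch '[{"grip":55,"delta_pos":[0,0,0],"twist":-0.96},{"grip":55,"delta_pos":[0,0,0],"twist":-0.96},{"grip":55,"delta_pos":[0,0,0],"twist":0},{"grip":55,"delta_pos":[0,6,12],"twist":0},{"grip":55,"delta_pos":[0,12,25],"twist":0},{"grip":55,"delta_pos":[0,15,31],"twist":0},{"grip":55,"delta_pos":[0,18,36],"twist":0},{"grip":55,"delta_pos":[0,18,36],"twist":0},{"grip":55,"delta_pos":[0,18,36],"twist":0},{"grip":55,"delta_pos":[0,15,31],"twist":0},{"grip":55,"delta_pos":[0,12,25],"twist":0},{"grip":55,"delta_pos":[0,6,12],"twist":0}]'
python3 -m inch '[{"grip":55,"delta_pos":[0,1,4],"twist":0},{"grip":55,"delta_pos":[0,0,0],"twist":0},{"grip":55,"delta_pos":[0,0,0],"twist":0}]'
python3 - <<'E'
from h import *
c=cam('wrist');save(c,'w3')
import pickle;pickle.dump(c,open('s3.pkl','wb'));s=status.observe();print(s['tool_pos'],s['ee_rot'][:,1]);held(c,90,.15)
E
```

```text
t: 11.05
tool_pos: [0.5419, 0.0376, 0.1691]
ee_rot: [[-0.002, 0.996, -0.093], [-0.002, -0.093, -0.996], [-1.0, -0.001, 0.002]]
wrist_force: [0.2, 0.2, -4.1]
finger_gap: 0.0612
t: 11.3
tool_pos: [0.5409, 0.0411, 0.1701]
ee_rot: [[-0.001, 0.997, -0.083], [0.001, -0.083, -0.997], [-1.0, -0.001, -0.001]]
wrist_force: [-0.6, -0.1, -3.9]
finger_gap: 0.0609
[0.54088111 0.04160606 0.17023837] [ 9.96665573e-01 -8.15921227e-02 -6.78901479e-04]
top plane x= [ 0.0009 -0.0023 -0.0331] n 31646 z range [-0.0734  0.0332]
centre line dy/dz -0.0021 deg -0.12 y at z=0 -0.0001 width 0.0608
centre z -0.038102305748489246
```

View pics/w3.png

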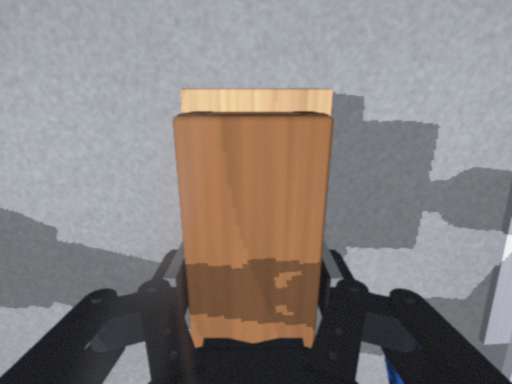

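Wrist view: the lid's +y edge shows at (182–332, 88), parallel to the held case's far edge (175–332, 112). Compute the lid from those corners.

```bash
python3 - <<'E'
from h import *
import pickle
c=pickle.load(open('s3.pkl','rb'))
f=c['frame'].astype(float);sat=f[...,0]-f[...,2]
L=[];Rr=[]
for v in range(92,108,3):
    a=165+np.argmax(np.diff(sat[v,165:200]))+.5;b=315+np.argmin(np.diff(sat[v,315:350]))+.5;L.append(plane(c,a,v,.06)[:2]);Rr.append(plane(c,b,v,.06)[:2])
T=[]
for u in range(190,330,10):
    v=75+np.argmax(np.diff(sat[75:105,u]))+.5;T.append(plane(c,u,v,.06)[:2])
T=np.array(T);L=np.array(L);Rr=np.array(Rr)
k=np.polyfit(T[:,0],T[:,1],1);ya=np.arctan(k[0]);print('yaw',np.degrees(ya))
for y in (ya,np.radians(-4.83)):
    ex=np.array([np.cos(y),np.sin(y)]);ey=np.array([-ex[1],ex[0]])
    aL=(L@ex).mean();aR=(Rr@ex).mean();b=(T@ey).mean();print(aL,aR,aR-aL,b)
    print('centre',ex*(aL+aR)/2+ey*(b-.095), L@ex,Rr@ex)
E
```

```text
yaw -4.730493719609616
0.4737545910553136 0.6028372199062918 0.1290826288509782 0.17400929054803332
centre [0.54297809 0.03434747] [0.47367515 0.47348103 0.47413492 0.47394102 0.4737459  0.47354953] [0.60273202 0.60294307 0.60315546 0.60251809 0.60273047 0.60294421]
0.47346695000914235 0.6025493768102826 0.1290824268011403 0.17494227516815927
centre [0.54282875 0.03435832] [0.47337704 0.47318707 0.47384514 0.47365545 0.47346456 0.47327245] [0.60243371 0.60264892 0.60286548 0.60223231 0.60244892 0.60266691]
```

```bash
python3 -m inch '[{"grip":55,"delta_pos":[5,1.8,4],"twist":0},{"grip":55,"delta_pos":[12,0,0],"twist":0},{"grip":55,"delta_pos":[18,0,0],"twist":0},{"grip":55,"delta_pos":[18,0,0],"twist":0},{"grip":55,"delta_pos":[16,0,0],"twist":0},{"grip":55,"delta_pos":[10,0,0],"twist":0},{"grip":55,"delta_pos":[5,0,0],"twist":0},{"grip":55,"delta_pos":[0,0,0],"twist":0},{"grip":55,"delta_pos":[0,0,0],"twist":0},{"grip":55,"delta_pos":[0,0,0],"twist":0}]'
cat >> h.py <<'E'
def lidw(c,vr,ur):
    f=c['frame'].astype(float);sat=cv2.GaussianBlur(f[...,0]-f[...,2],(3,3),0)
    v0,v1=vr;L=[];R=[];T=[]
    for v in range(*vr,2):
        a=ur[0]+np.argmax(np.diff(sat[v,ur[0]:ur[1]]))+.5;b=ur[2]+np.argmin(np.diff(sat[v,ur[2]:ur[3]]))+.5;L.append(plane(c,a,v,.06)[:2]);R.append(plane(c,b,v,.06)[:2])
    for u in range(ur[1]+5,ur[2]-5,6):
        v=v0-25+np.argmax(np.diff(sat[v0-25:v0+3,u]))+.5;T.append(plane(c,u,v,.06)[:2])
    T=np.array(T);L=np.array(L);R=np.array(R);k=np.polyfit(T[:,0],T[:,1],1);y=np.arctan(k[0])
    print('lid yaw',np.degrees(y));y=np.radians(-4.83)
    ex=np.array([np.cos(y),np.sin(y)]);ey=np.array([-ex[1],ex[0]])
    aL=np.median(L@ex);aR=np.median(R@ex);b=np.median(T@ey);print('w',aR-aL,'b',b,'centre',ex*(aL+aR)/2+ey*(b-.095))
E
python3 - <<'E'
from h import *
c=cam('wrist');save(c,'w4')
import pickle;pickle.dump(c,open('s4.pkl','wb'));s=status.observe();print(s['tool_pos'],s['ee_rot'][:,1]);held(c,90,.15)
E
```

```text
t: 12.18
tool_pos: [0.5439, 0.0352, 0.0871]
ee_rot: [[0.002, 0.996, -0.085], [0.0, -0.085, -0.996], [-1.0, 0.002, -0.0]]
wrist_force: [-0.7, -0.2, -3.8]
finger_gap: 0.0612
[0.54394212 0.03504134 0.08723544] [ 0.99640515 -0.08469201  0.00201116]
top plane x= [ 0.0011 -0.0029 -0.0331] n 29810 z range [-0.0731  0.0331]
centre line dy/dz 0.038 deg 2.18 y at z=0 -0.0001 width 0.0616
centre z -0.03801103076415639
```

View pics/w4.png

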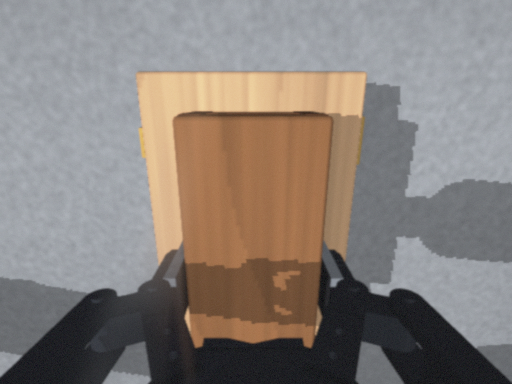

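```bash
python3 - <<'E'
from h import *
import pickle
c=pickle.load(open('s4.pkl','rb'));lidw(c,(78,106),(125,165,345,375))
for i in range(4):
    s=status.observe();print(s['t'],s['tool_pos'].round(4),np.degrees(np.arctan2(s['ee_rot'][1,1],s['ee_rot'][0,1])).round(2))
E
python3 -m inch '[{"grip":55,"delta_pos":[0,0,0],"twist":0}]'
python3 -m inch '[{"grip":55,"delta_pos":[0,0,0],"twist":0}]'
python3 - <<'E'
from h import *
c=cam('wrist');print(status.observe()['tool_pos']);lidw(c,(78,106),(125,165,345,375))
import pickle;pickle.dump(c,open('s5.pkl','wb'))
E
```

```text
lid yaw -4.815092862595488
w 0.12888560164896873 b 0.17499550791094645 centre [0.54283613 0.03441112]
12.2333 [0.5439 0.035  0.0872] -4.86
12.2333 [0.5439 0.035  0.0872] -4.86
12.2333 [0.5439 0.035  0.0872] -4.86
12.2333 [0.5439 0.035  0.0872] -4.86
t: 12.32
tool_pos: [0.5438, 0.0349, 0.0872]
ee_rot: [[0.002, 0.996, -0.085], [-0.0, -0.085, -0.996], [-1.0, 0.002, -0.0]]
wrist_force: [1.0, 0.2, -4.8]
finger_gap: 0.0609
t: 12.4
tool_pos: [0.5436, 0.0348, 0.087]
ee_rot: [[0.001, 0.996, -0.085], [-0.0, -0.085, -0.996], [-1.0, 0.001, 0.0]]
wrist_force: [-0.3, -0.5, -4.3]
finger_gap: 0.0609
[0.54345089 0.03477483 0.08682765]
lid yaw -4.836321724103999
w 0.12874632865159508 b 0.17508448272773328 centre [0.5428157  0.03450214]
```

```bash
python3 -m inch '[{"grip":55,"delta_pos":[4,-0.5,-1.2],"twist":0},{"grip":55,"delta_pos":[4,0,0],"twist":0},{"grip":55,"delta_pos":[3,0,0],"twist":0},{"grip":55,"delta_pos":[0,0,0],"twist":0},{"grip":55,"delta_pos":[0,0,0],"twist":0},{"grip":55,"delta_pos":[0,0,0],"twist":0},{"grip":55,"delta_pos":[0,0,0],"twist":0}]'
python3 - <<'E'
from h import *
c=cam('wrist');print(status.observe()['tool_pos']);save(c,'w6');held(c,90,.15);lidw(c,(75,106),(110,165,345,395))
E
```

```text
t: 13.03
tool_pos: [0.5429, 0.0361, 0.0754]
ee_rot: [[0.0, 0.996, -0.085], [0.0, -0.085, -0.996], [-1.0, 0.0, -0.0]]
wrist_force: [-0.4, 0.8, -3.6]
finger_gap: 0.0614
[0.5429091  0.03607106 0.07543319]
top plane x= [ 0.0012 -0.0029 -0.0331] n 28982 z range [-0.073   0.0329]
centre line dy/dz 0.0366 deg 2.1 y at z=0 -0.0001 width 0.0614
centre z -0.03827346407527664
lid yaw -4.831718217289356
w 0.12867706702783166 b 0.17526795869168546 centre [0.54285728 0.03468276]
```

View pics/w6.png

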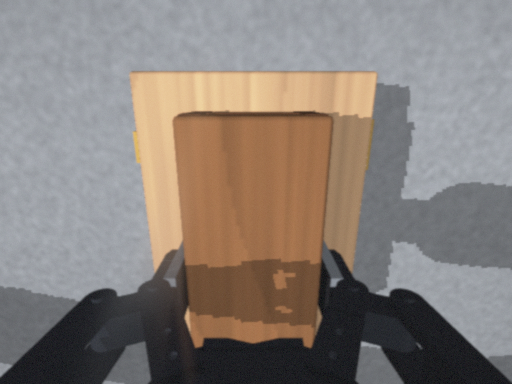

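```bash
python3 -m inch '[{"grip":55,"delta_pos":[1.5,0,0],"twist":0},{"grip":55,"delta_pos":[1,0,0],"twist":0},{"grip":55,"delta_pos":[1,0,0],"twist":0},{"grip":55,"delta_pos":[0,0,0],"twist":0}]'
python3 -m inch '[{"grip":55,"delta_pos":[0.7,0,0],"twist":0},{"grip":55,"delta_pos":[0,0,0],"twist":0}]'
```

```text
t: 13.42
tool_pos: [0.5426, 0.036, 0.0716]
ee_rot: [[-0.0, 0.996, -0.085], [-0.0, -0.085, -0.996], [-1.0, -0.0, 0.0]]
wrist_force: [-0.0, 0.7, -4.4]
finger_gap: 0.061
t: 13.58
tool_pos: [0.5427, 0.036, 0.0714]
ee_rot: [[-0.0, 0.996, -0.085], [-0.0, -0.085, -0.996], [-1.0, 0.0, 0.0]]
wrist_force: [-1.8, -0.3, 0.1]
finger_gap: 0.0611
```

Touching down (weight off the wrist). Release gently and retreat.

```bash
python3 -m inch '[{"grip":62,"delta_pos":[0.3,0,0],"twist":0},{"grip":64,"delta_pos":[0,0,0],"twist":0},{"grip":66,"delta_pos":[0,0,0],"twist":0},{"grip":70,"delta_pos":[0,0,0],"twist":0},{"grip":78,"delta_pos":[0,0,0],"twist":0},{"grip":85,"delta_pos":[0,0,0],"twist":0},{"grip":85,"delta_pos":[0,0,0],"twist":0},{"grip":85,"delta_pos":[0,0,0],"twist":0}]'
python3 -m inch '[{"grip":85,"delta_pos":[-5,0,0],"twist":0},{"grip":85,"delta_pos":[-10,0,0],"twist":0},{"grip":85,"delta_pos":[-15,0,0],"twist":0},{"grip":85,"delta_pos":[-25,0,0],"twist":0},{"grip":85,"delta_pos":[-35,0,0],"twist":0},{"grip":85,"delta_pos":[-35,0,0],"twist":0},{"grip":85,"delta_pos":[-20,0,0],"twist":0},{"grip":85,"delta_pos":[0,0,0],"twist":0},{"grip":85,"delta_pos":[0,0,0],"twist":0}]'
python3 - <<'E'
from h import *
c=cam('wrist');save(c,'w7');c2=cam('top');save(c2,'top7')
import pickle;pickle.dump((c,c2),open('s7.pkl','wb'))
E
```

```text
t: 14.25
tool_pos: [0.5429, 0.0361, 0.0709]
ee_rot: [[0.0, 0.996, -0.085], [-0.0, -0.085, -0.996], [-1.0, 0.0, 0.0]]
wrist_force: [-0.2, 0.4, -0.1]
finger_gap: 0.085
t: 15.0
tool_pos: [0.5435, 0.0362, 0.2178]
ee_rot: [[0.004, 0.996, -0.085], [-0.0, -0.085, -0.996], [-1.0, 0.004, 0.0]]
wrist_force: [-0.4, -0.3, 0.4]
finger_gap: 0.0849
```

View pics/w7.png

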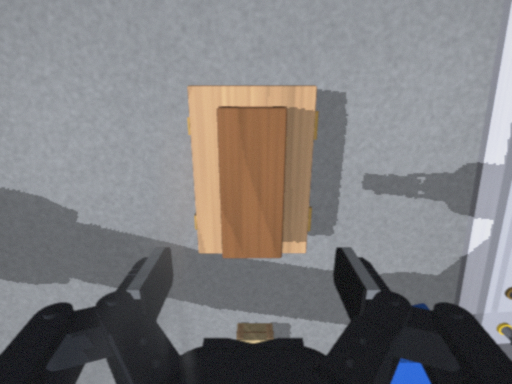

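Wrist view shows the brown case (218–286, 107–258) on the lid (188–316, 86–254). Measure its offset.

```bash
cat >> h.py <<'E'
def edges(c,W,win,zlo,zhi,zt,yaw=-4.83):
    # rectangle in the lid frame from face points by depth band, median edge along each side
    u0,u1,v0,v1=win
    m=np.zeros(W.shape[:2],np.uint8); m[v0:v1,u0:u1]=1
    m&=((W[...,2]>zlo)&(W[...,2]<zhi)).astype(np.uint8)
    k=cv2.connectedComponentsWithStats(m); m=(k[1]==1+np.argmax(k[2][1:,4]))
    y=np.radians(yaw);ex=np.array([np.cos(y),np.sin(y)]);ey=np.array([-ex[1],ex[0]])
    vs,us=np.nonzero(m)
    A=[];B=[];C=[];D=[]
    h=vs.max()-vs.min();w=us.max()-us.min()
    for v in range(vs.min()+h//8,vs.max()-h//8):
        r=us[vs==v]; A.append(plane(c,r.min()-.5,v,zt)[:2]);B.append(plane(c,r.max()+.5,v,zt)[:2])
    for u in range(us.min()+w//4,us.max()-w//4):
        r=vs[us==u]; C.append(plane(c,u,r.min()-.5,zt)[:2]);D.append(plane(c,u,r.max()+.5,zt)[:2])
    A,B,C,D=map(np.array,(A,B,C,D))
    def sl(E): # yaw of edge
        q=E-E.mean(0);d=np.linalg.svd(q)[2][0];return np.degrees(np.arctan2(d[1],d[0]))
    def med(E,e): return np.median(E@e)*1000
    return dict(A=(med(A,ex),med(A,ey)),B=med(B,ex),C=med(C,ey),D=med(D,ey),ang=[round((sl(E)+45)%90-45,2) for E in (A,B,C,D)],mx=(med(A,ex)+med(B,ex))/2 if c['M'][0,0]>.5 else (med(C,ex)+med(D,ex))/2,my=(med(C,ey)+med(D,ey))/2 if c['M'][0,0]>.5 else (med(A,ey)+med(B,ey))/2)
E
python3 - <<'E'
from h import *
import pickle
c,t=pickle.load(open('s7.pkl','rb'));W=cloud(c)
print('brown',edges(c,W,(170,330,60,290),.094,.114,.104))
print('lid',edges(c,W,(170,330,60,290),.054,.114,.06)) # union, edges at lid
V=cloud(t);print(rect(c,W,(170,330,60,290),.094,.114,.104))
save(t,'top7')
E
```

```text
brown {'A': (np.float64(506.68763378762236), np.float64(87.91670295236281)), 'B': np.float64(568.3625236466132), 'C': np.float64(155.56689658295136), 'D': np.float64(6.1614360331995), 'ang': [np.float64(-4.88), np.float64(-4.73), np.float64(-5.01), np.float64(-4.97)], 'mx': np.float64(537.5250787171178), 'my': np.float64(80.86416630807543)}
lid {'A': (np.float64(472.84885838729247), np.float64(87.89733406159877)), 'B': np.float64(602.4018717729946), 'C': np.float64(175.53985297552305), 'D': np.float64(-20.350491201195148), 'ang': [np.float64(-4.87), np.float64(-4.83), np.float64(-4.83), np.float64(-5.32)], 'mx': np.float64(537.6253650801435), 'my': np.float64(77.59468088716395)}
{'c': (542.4, 35.4), 'wh': (61.6, 148.5), 'yaw': -4.84, 'z': 104.5, 'n': 9799}
```

View pics/top7.png

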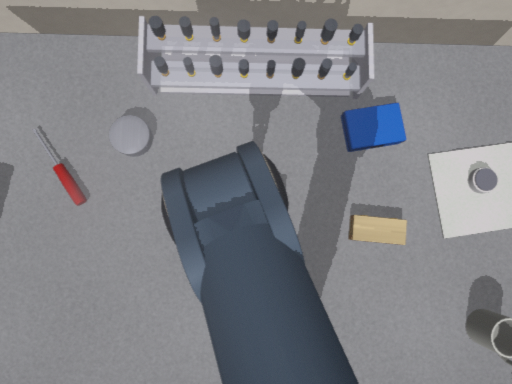

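Brown is centred on the lid to within ~0.3 mm and parallel. Now the pale case.

```bash
python3 -m inch '[{"grip":85,"delta_pos":[0,0,15],"twist":0.1},{"grip":85,"delta_pos":[0,0,30],"twist":0},{"grip":85,"delta_pos":[2,0,35],"twist":0},{"grip":85,"delta_pos":[2,0,36],"twist":0},{"grip":85,"delta_pos":[2,0.5,36],"twist":0},{"grip":85,"delta_pos":[2,0.5,36],"twist":0},{"grip":85,"delta_pos":[2,0.5,36],"twist":0},{"grip":85,"delta_pos":[2,0.5,36],"twist":0},{"grip":85,"delta_pos":[2,0.5,30],"twist":0},{"grip":85,"delta_pos":[2,0,19],"twist":0},{"grip":85,"delta_pos":[2,0,0],"twist":0},{"grip":85,"delta_pos":[0,0,0],"twist":0}]'
python3 -m inch '[{"grip":85,"delta_pos":[0,0,0],"twist":0},{"grip":85,"delta_pos":[0,0,0],"twist":0}]'
python3 - <<'E'
from h import *
c=cam('wrist');save(c,'w8');t=cam('top');save(t,'top8')
import pickle;pickle.dump((c,t),open('s8.pkl','wb'))
W=cloud(c);s=status.observe();print(s['tool_pos'],s['ee_rot'][:,1]);print(rect(c,W,(170,330,60,250),.024,.048,.036));print(edges(c,W,(170,330,60,250),.024,.048,.036))
V=cloud(t)
print('brown',rect(t,V,(180,300,170,265),.094,.114,.104))
E
```

```text
t: 16.1
tool_pos: [0.5146, -0.2737, 0.1958]
ee_rot: [[-0.003, 0.995, -0.097], [0.002, -0.097, -0.995], [-1.0, -0.004, -0.001]]
wrist_force: [0.6, 1.0, -0.9]
finger_gap: 0.0855
t: 16.27
tool_pos: [0.5165, -0.2703, 0.1975]
ee_rot: [[-0.001, 0.996, -0.091], [0.001, -0.091, -0.996], [-1.0, -0.001, -0.001]]
wrist_force: [0.1, 0.7, 0.6]
finger_gap: 0.085
[ 0.51682845 -0.27043528  0.19793142] [ 9.95847137e-01 -9.10410000e-02  1.26007894e-04]
{'c': (519.7, -275.2), 'wh': (55.9, 119.9), 'yaw': -5.27, 'z': 36.5, 'n': 5210}
{'A': (np.float64(513.1038852719647), np.float64(-226.18832431595843)), 'B': np.float64(568.963822223303), 'C': np.float64(-171.12096448263526), 'D': np.float64(-291.04407869658286), 'ang': [np.float64(-5.53), np.float64(-5.39), np.float64(-4.96), np.float64(-5.19)], 'mx': np.float64(541.0338537476339), 'my': np.float64(-231.08252158960906)}
brown {'c': (542.2, 37.3), 'wh': (61.8, 149.6), 'yaw': -4.86, 'z': 104.1, 'n': 2319}
```

View pics/w8.png

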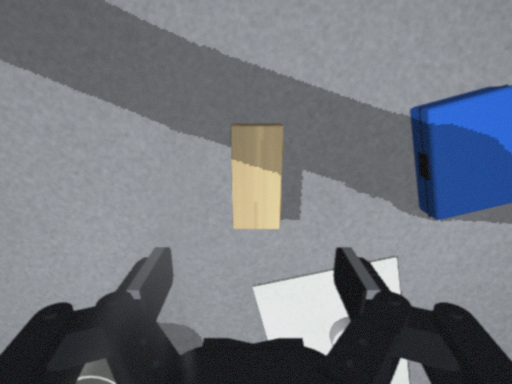

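View pics/top8.png

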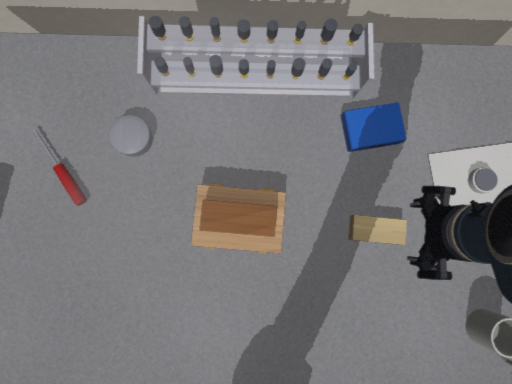

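Wrist view: pale at (232–283, 124–229); the top view agrees brown is centred (542.2, 37.3 vs lid 541.7, 37.2). Grasp pale.

```bash
python3 -m inch '[{"grip":85,"delta_pos":[10,3.1,2.6],"twist":0},{"grip":85,"delta_pos":[25,0,0],"twist":0},{"grip":85,"delta_pos":[30,0,0],"twist":0},{"grip":85,"delta_pos":[30,0,0],"twist":0},{"grip":85,"delta_pos":[25,0,0],"twist":0},{"grip":85,"delta_pos":[20,0,0],"twist":0},{"grip":85,"delta_pos":[17,0,0],"twist":0},{"grip":85,"delta_pos":[12,0,0],"twist":0},{"grip":85,"delta_pos":[10,0,0],"twist":0},{"grip":85,"delta_pos":[8,0,0],"twist":0},{"grip":85,"delta_pos":[2,0,0],"twist":0},{"grip":85,"delta_pos":[0,0,0],"twist":0}]'
python3 -m inch '[{"grip":72,"delta_pos":[0,0,0],"twist":0},{"grip":62,"delta_pos":[0,0,0],"twist":0},{"grip":50,"delta_pos":[0,0,0],"twist":0},{"grip":50,"delta_pos":[0,0,0],"twist":0},{"grip":50,"delta_pos":[0,0,0],"twist":0},{"grip":50,"delta_pos":[0,0,0],"twist":0}]' 50
```

```text
t: 17.37
tool_pos: [0.5195, -0.2746, 0.0087]
ee_rot: [[-0.0, 0.996, -0.093], [0.0, -0.093, -0.996], [-1.0, -0.0, -0.0]]
wrist_force: [-0.6, -0.3, 1.0]
finger_gap: 0.0851
t: 17.87
tool_pos: [0.5203, -0.275, 0.01]
ee_rot: [[0.002, 0.996, -0.093], [-0.001, -0.093, -0.996], [-1.0, 0.002, 0.001]]
wrist_force: [-0.5, 0.2, 5.9]
finger_gap: 0.0552
```

```bash
python3 -m inch '[{"grip":50,"delta_pos":[-5,0,0],"twist":0},{"grip":50,"delta_pos":[-10,0,0],"twist":0},{"grip":50,"delta_pos":[-20,0,0],"twist":0},{"grip":50,"delta_pos":[-30,0,0],"twist":0},{"grip":50,"delta_pos":[-30,0,0],"twist":0},{"grip":50,"delta_pos":[-30,0,0],"twist":0},{"grip":50,"delta_pos":[-30,0,0],"twist":0},{"grip":50,"delta_pos":[-20,0,0],"twist":0},{"grip":50,"delta_pos":[-10,0,0],"twist":-0.1},{"grip":50,"delta_pos":[-5,0,0],"twist":0},{"grip":50,"delta_pos":[0,0,0],"twist":0},{"grip":50,"delta_pos":[0,0,0],"twist":0}]'
python3 - <<'E'
from h import *
c=cam('wrist');save(c,'w9')
s=status.observe();print(s['tool_pos'],np.degrees(np.arctan2(s['ee_rot'][1,1],s['ee_rot'][0,1])));held(c,50,.12)
E
```

```text
t: 18.87
tool_pos: [0.5184, -0.2745, 0.1975]
ee_rot: [[-0.002, 0.996, -0.085], [0.001, -0.085, -0.996], [-1.0, -0.002, -0.001]]
wrist_force: [-0.0, -0.5, -2.6]
finger_gap: 0.0549
[ 0.51821052 -0.27444673  0.19707609] -4.861498779105493
top plane x= [ 0.0021 -0.0009 -0.0265] n 22060 z range [-0.0583  0.0392]
centre line dy/dz -0.0027 deg -0.16 y at z=0 0.0001 width 0.0548
centre z -0.016706598971047495
```

View pics/w9.png

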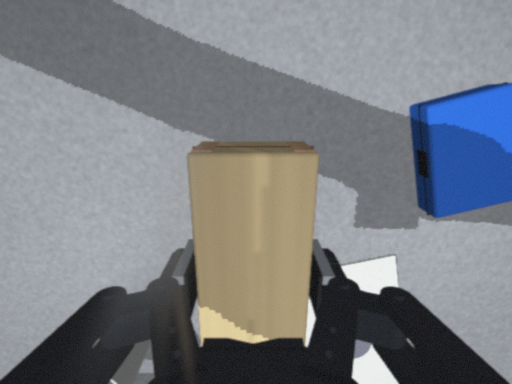

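Held pale (188–318, 143–340) is level. Move it over the stack.

```bash
python3 -m inch '[{"grip":50,"delta_pos":[0,0,-12],"twist":0},{"grip":50,"delta_pos":[0,-0.6,-24],"twist":0},{"grip":50,"delta_pos":[0,-0.6,-33],"twist":0},{"grip":50,"delta_pos":[0,-0.6,-36],"twist":0},{"grip":50,"delta_pos":[0,0,-36],"twist":0},{"grip":50,"delta_pos":[0,0,-36],"twist":0},{"grip":50,"delta_pos":[0,0,-36],"twist":0},{"grip":50,"delta_pos":[0,0,-36],"twist":0},{"grip":50,"delta_pos":[0,0,-30],"twist":0},{"grip":50,"delta_pos":[0,0,-20],"twist":0},{"grip":50,"delta_pos":[0,0,-12.5],"twist":0},{"grip":50,"delta_pos":[0,0,0],"twist":0}]'
python3 -m inch '[{"grip":50,"delta_pos":[0,0,0],"twist":0},{"grip":50,"delta_pos":[0,0,0],"twist":0},{"grip":50,"delta_pos":[0,0,0],"twist":0},{"grip":50,"delta_pos":[0,0,0],"twist":0}]'
```

```text
t: 19.92
tool_pos: [0.5429, 0.041, 0.1982]
ee_rot: [[-0.001, 0.997, -0.077], [0.003, -0.077, -0.997], [-1.0, -0.002, -0.002]]
wrist_force: [-1.0, 0.3, -3.1]
finger_gap: 0.055
t: 20.25
tool_pos: [0.5439, 0.0343, 0.1985]
ee_rot: [[-0.0, 0.996, -0.087], [-0.001, -0.087, -0.996], [-1.0, -0.0, 0.001]]
wrist_force: [-0.7, 0.5, -2.8]
finger_gap: 0.0553
```

```bash
python3 -m inch '[{"grip":50,"delta_pos":[5,0,0],"twist":0},{"grip":50,"delta_pos":[12,0,0],"twist":0},{"grip":50,"delta_pos":[18,0,0],"twist":0},{"grip":50,"delta_pos":[16,0,0],"twist":0},{"grip":50,"delta_pos":[12,0,0],"twist":0},{"grip":50,"delta_pos":[8,0,0],"twist":0},{"grip":50,"delta_pos":[4,0,0],"twist":0},{"grip":50,"delta_pos":[0,0,0],"twist":0},{"grip":50,"delta_pos":[0,0,0],"twist":0},{"grip":50,"delta_pos":[0,0,0],"twist":0},{"grip":50,"delta_pos":[0,0,0],"twist":0},{"grip":50,"delta_pos":[0,0,0],"twist":0}]'
python3 - <<'E'
from h import *
c=cam('wrist');save(c,'w10')
import pickle;pickle.dump(c,open('s10.pkl','wb'))
s=status.observe();print(s['tool_pos'],np.degrees(np.arctan2(s['ee_rot'][1,1],s['ee_rot'][0,1])));held(c,50,.12)
E
```

```text
t: 21.25
tool_pos: [0.5444, 0.0359, 0.1245]
ee_rot: [[0.001, 0.996, -0.085], [-0.0, -0.085, -0.996], [-1.0, 0.001, -0.0]]
wrist_force: [-0.8, 1.0, -2.9]
finger_gap: 0.0548
[0.54432131 0.03586534 0.12436004] -4.864233768505067
top plane x= [ 0.0018 -0.002  -0.0265] n 19224 z range [-0.0548  0.0394]
centre line dy/dz -0.0049 deg -0.28 y at z=0 0.0001 width 0.0556
centre z -0.015822254174216455
```

View pics/w10.png

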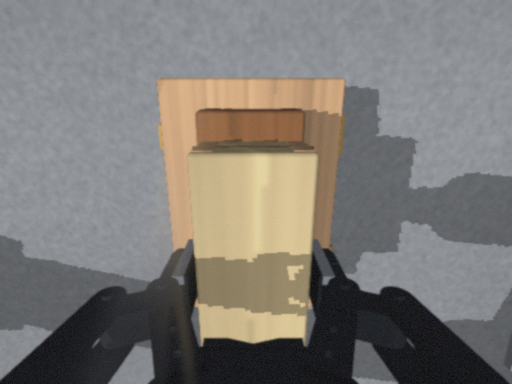

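Brown's visible edge is at (197–303, 109) with pale at (190–317, 150); measure brown here.

```bash
python3 - <<'E'
from h import *
import pickle
c=pickle.load(open('s10.pkl','rb'));W=cloud(c);f=c['frame'].astype(int)
R=f[...,0];y=np.radians(-4.83);ex=np.array([np.cos(y),np.sin(y)]);ey=np.array([-ex[1],ex[0]])
m=((abs(W[...,2]-.104)<.012)).astype(np.uint8);m[148:]=0
L=[];Q=[];T=[]
for v in range(116,138,2):
    u=np.nonzero(m[v,170:330])[0]+170;L.append(plane(c,u.min()-.5,v,.104)[:2]@ex);Q.append(plane(c,u.max()+.5,v,.104)[:2]@ex)
for u in range(205,298,4):
    v=np.nonzero(m[80:,u])[0].min()+80;T.append(plane(c,u,v-.5,.104)[:2]@ey)
a=(np.median(L)+np.median(Q))/2;b=np.median(T)-.075
print(np.median(L),np.median(Q),np.median(Q)-np.median(L),np.median(T),'centre',ex*a+ey*b)
E
```

```text
0.5068939512703817 0.5683748301177813 0.06148087884739961 0.15571658773884256 centre [0.54252151 0.03516136]
```

```bash
python3 -m inch '[{"grip":50,"delta_pos":[4,-1.2,0],"twist":0},{"grip":50,"delta_pos":[3,0,0],"twist":0},{"grip":50,"delta_pos":[0,0,0],"twist":0},{"grip":50,"delta_pos":[0,0,0],"twist":0},{"grip":50,"delta_pos":[0,0,0],"twist":0},{"grip":50,"delta_pos":[0,0,0],"twist":0},{"grip":50,"delta_pos":[0,0,0],"twist":0},{"grip":50,"delta_pos":[0,0,0],"twist":0}]'
python3 -m inch '[{"grip":50,"delta_pos":[0,0,0],"twist":0},{"grip":50,"delta_pos":[0,0,0],"twist":0},{"grip":50,"delta_pos":[0,0,0],"twist":0},{"grip":50,"delta_pos":[0,0,0],"twist":0}]'
```

```text
t: 21.97
tool_pos: [0.5428, 0.0359, 0.1169]
ee_rot: [[0.0, 0.996, -0.085], [-0.0, -0.085, -0.996], [-1.0, 0.0, 0.0]]
wrist_force: [0.0, 0.2, -2.9]
finger_gap: 0.0551
t: 22.3
tool_pos: [0.5428, 0.0359, 0.1168]
ee_rot: [[0.0, 0.996, -0.085], [-0.0, -0.085, -0.996], [-1.0, 0.0, 0.0]]
wrist_force: [-0.6, 0.2, -2.6]
finger_gap: 0.0549
```

Within 0.3 mm. Lower the last ~3 mm.

```bash
python3 -m inch '[{"grip":50,"delta_pos":[1.2,-0.2,-0.3],"twist":0},{"grip":50,"delta_pos":[1,0,0],"twist":0},{"grip":50,"delta_pos":[0.6,0,0],"twist":0},{"grip":50,"delta_pos":[0,0,0],"twist":0},{"grip":50,"delta_pos":[0,0,0],"twist":0}]'
python3 -m inch '[{"grip":50,"delta_pos":[0.6,0,0],"twist":0},{"grip":50,"delta_pos":[0,0,0],"twist":0},{"grip":50,"delta_pos":[0,0,0],"twist":0}]'
```

```text
t: 22.72
tool_pos: [0.5425, 0.0363, 0.114]
ee_rot: [[-0.0, 0.996, -0.085], [-0.0, -0.085, -0.996], [-1.0, -0.0, 0.0]]
wrist_force: [-1.2, 0.5, -0.2]
finger_gap: 0.0551
t: 22.97
tool_pos: [0.5426, 0.0363, 0.114]
ee_rot: [[0.0, 0.996, -0.085], [-0.0, -0.085, -0.996], [-1.0, 0.0, 0.0]]
wrist_force: [-2.9, -0.9, 4.8]
finger_gap: 0.0549
```

```bash
python3 -m inch '[{"grip":56,"delta_pos":[0,0,0],"twist":0},{"grip":58,"delta_pos":[0,0,0],"twist":0},{"grip":61,"delta_pos":[0,0,0],"twist":0},{"grip":66,"delta_pos":[0,0,0],"twist":0},{"grip":75,"delta_pos":[0,0,0],"twist":0},{"grip":85,"delta_pos":[0,0,0],"twist":0},{"grip":85,"delta_pos":[0,0,0],"twist":0},{"grip":85,"delta_pos":[0,0,0],"twist":0}]'
python3 -m inch '[{"grip":85,"delta_pos":[-5,0,0],"twist":0},{"grip":85,"delta_pos":[-10,0,0],"twist":0},{"grip":85,"delta_pos":[-15,0,0],"twist":0},{"grip":85,"delta_pos":[-25,0,0],"twist":0},{"grip":85,"delta_pos":[-35,0,0],"twist":0},{"grip":85,"delta_pos":[-35,0,0],"twist":0},{"grip":85,"delta_pos":[-20,0,0],"twist":0},{"grip":85,"delta_pos":[0,0,0],"twist":0},{"grip":85,"delta_pos":[0,0,0],"twist":0}]'
python3 - <<'E'
from h import *
c=cam('wrist');save(c,'w11');W=cloud(c);w=(150,350,40,300)
print('pale',edges(c,W,w,.130,.150,.140));print(rect(c,W,w,.130,.150,.140))
print('brown(union)',edges(c,W,w,.094,.150,.104))
print('lid(union)',edges(c,W,w,.054,.150,.06))
E
```

```text
t: 23.63
tool_pos: [0.5426, 0.0363, 0.1134]
ee_rot: [[0.0, 0.996, -0.085], [0.0, -0.085, -0.996], [-1.0, 0.0, -0.0]]
wrist_force: [1.4, -0.1, 0.3]
finger_gap: 0.0849
t: 24.38
tool_pos: [0.5432, 0.0365, 0.2605]
ee_rot: [[0.004, 0.996, -0.085], [-0.0, -0.085, -0.996], [-1.0, 0.004, 0.0]]
wrist_force: [-0.6, 0.1, -1.9]
finger_gap: 0.0853
pale {'A': (np.float64(509.5846144267351), np.float64(86.23143941788616)), 'B': np.float64(565.31929264508), 'C': np.float64(140.88624952339472), 'D': np.float64(21.328837757496753), 'ang': [np.float64(-4.76), np.float64(-4.88), np.float64(-4.86), np.float64(-4.96)], 'mx': np.float64(537.4519535359076), 'my': np.float64(81.10754364044574)}
{'c': (542.8, 36.0), 'wh': (56.4, 119.5), 'yaw': -4.79, 'z': 140.5, 'n': 6777}
brown(union) {'A': (np.float64(505.7311671337171), np.float64(85.60633107995811)), 'B': np.float64(569.0243665074379), 'C': np.float64(155.83685181181934), 'D': np.float64(2.2180113506780175), 'ang': [np.float64(-4.82), np.float64(-4.62), np.float64(-4.84), np.float64(-4.96)], 'mx': np.float64(537.3777668205776), 'my': np.float64(79.02743158124868)}
lid(union) {'A': (np.float64(472.76617597309854), np.float64(86.60547508946412)), 'B': np.float64(602.4404262008168), 'C': np.float64(175.68047488338226), 'D': np.float64(-21.13356380513864), 'ang': [np.float64(-4.86), np.float64(-4.87), np.float64(-4.83), np.float64(-5.51)], 'mx': np.float64(537.6033010869577), 'my': np.float64(77.27345553912181)}
```

View pics/w11.png

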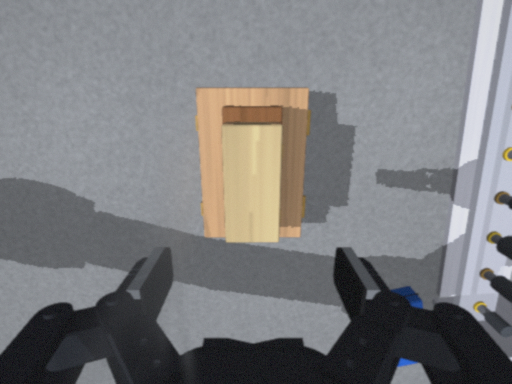

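Wrist view: pale (222–282, 124–242) on brown on lid, margins 14.9 and 19.9 mm at the far end (ideal 15 and 20), x centres within 0.3 mm. Move clear for independent checks from above and the side.

```bash
python3 -m inch '[{"grip":85,"delta_pos":[0,0,15],"twist":0},{"grip":85,"delta_pos":[0,0,30],"twist":0},{"grip":85,"delta_pos":[0,0,35],"twist":0},{"grip":85,"delta_pos":[0,0,35],"twist":0},{"grip":85,"delta_pos":[0,0,35],"twist":0},{"grip":85,"delta_pos":[0,0,35],"twist":0},{"grip":85,"delta_pos":[0,0,35],"twist":0},{"grip":85,"delta_pos":[0,0,35],"twist":0},{"grip":85,"delta_pos":[0,0,30],"twist":0},{"grip":85,"delta_pos":[0,0,15],"twist":0},{"grip":85,"delta_pos":[0,0,0],"twist":0},{"grip":85,"delta_pos":[0,0,0],"twist":0}]'
python3 - <<'E'
from h import *
t=cam('top');save(t,'top12');V=cloud(t);s=cam('side');save(s,'side12')
w=(170,310,160,280)
print('pale',rect(t,V,w,.130,.150,.140));print('brown',rect(t,V,w,.094,.16,.104));print('lid',rect(t,V,w,.054,.16,.06))
for n,w,z in [('blue',(335,412,95,160),40),('tin',(100,160,105,165),46)]: print(n,rect(t,V,w,z/1000-.012,z/1000+.012,z/1000))
E
```

```text
t: 25.43
tool_pos: [0.5168, -0.2618, 0.2573]
ee_rot: [[-0.002, 0.996, -0.085], [0.002, -0.085, -0.996], [-1.0, -0.002, -0.002]]
wrist_force: [0.3, 0.4, -0.6]
finger_gap: 0.085
pale {'c': (542.4, 37.3), 'wh': (56.6, 120.1), 'yaw': -4.79, 'z': 140.1, 'n': 1869}
brown {'c': (542.5, 37.3), 'wh': (62.4, 149.6), 'yaw': -4.85, 'z': 139.8, 'n': 2330}
lid {'c': (541.2, 37.5), 'wh': (131.9, 189.5), 'yaw': -4.86, 'z': 61.6, 'n': 5510}
blue {'c': (752.1, -266.7), 'wh': (92.4, 132.8), 'yaw': 10.01, 'z': 40.0, 'n': 2256}
tin {'c': (723.6, 275.6), 'wh': (85.3, 86.3), 'yaw': -88.36, 'z': 44.6, 'n': 1278}
```

View pics/top12.png

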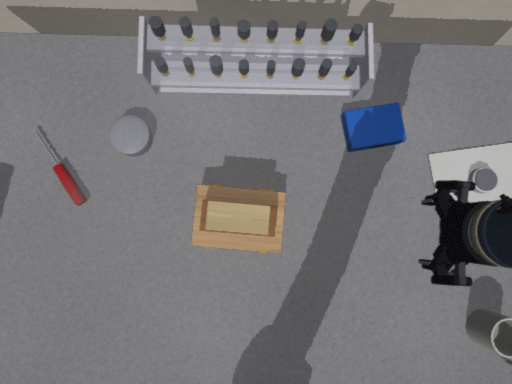

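View pics/side12.png

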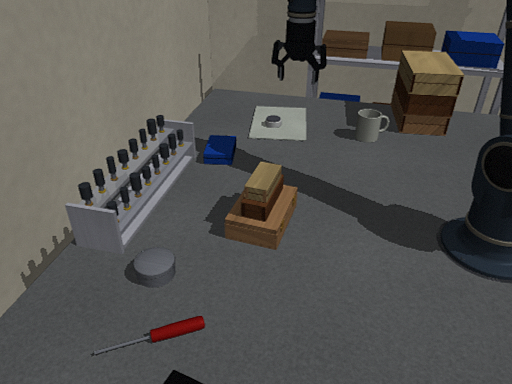

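The top view shows the stack centred at (239,218). The side view shows it upright with the lid flat, and the blue case and tin haven't moved. Handing in.

```bash
python3 -c "
from workcell import finish_job
print(finish_job())"
```

```text
the job is handed in; nothing more can be done
None
```

The lid is shut, with the brown case centred on it and the pale case centred on the brown one. I handed the job in at about 25.5 s of the 72 s allowed. I pressed the lid shut with closed fingers, up to 15 N at the end stop. Both cases were lowered until the wrist force showed contact, and only then released.

- **Centring across the stack (x):** the wrist camera puts the three centres within 0.3 mm. The top camera shows the brown and pale cases about 1.2 mm off the lid's centre. Its lid outline includes the brass catches, so it is less certain; measuring the lid's bare edges earlier gave about 0.5–0.8 mm.
- **Centring along the stack (y):** the wrist camera shows end margins of 19.9 mm and 14.9 mm, against an ideal 20 and 15. The top camera shows centres within 0.2 mm.
- **Alignment:** the long sides are parallel within about 0.1°. The tops measure 60, 104 and 140 mm high, so everything sits flat.
- **Blue case and tin:** both are unmoved, within 0.2 mm.

**Disagreement:** the two cameras differ by about 2–3 mm in absolute y. I placed each case by its position relative to the one below, as seen by the wrist camera.

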